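# Present the counting slide, label up, over the lit disc

### The arm

A 6-joint arm with a two-finger parallel gripper is mounted at the origin on the work surface. World frame = base frame: x ahead of the robot, y to its left, z up, the work surface at z = 0. Lengths are in m, angles in rad, forces in N, time in s.
With the tool pointing down it reaches from about 0.3 to 0.875 m from the base axis. Payload 6.4 kg.
Tool frame: the origin (TCP) lies at the very end of the fingers, on their centre line; the grasp point (between the pads) lies 19 mm behind it; z points along the fingers, y is the line along which they close (so a half turn about z gives the same grasp; the last joint's range is limited). The gripper opens to 85 mm and grips with 20 to 120 N. Pads are 22 mm wide; open, the fingers measure 114 mm over their backs; the gripper's body (76 mm by 85 mm) begins 54 mm behind the grasp point. The pads swing forward as they close: fully open they stand 13 mm farther back than shut.
Start: joints at [1.07, 0.181, 1.607, -0, 1.354, -0.206], TCP at [0.167, 0.55, 0.231] pointing down, gripper open.
Joint ranges: [-2.99, 2.99], [-0.89, 2.07], [0.3, 2.58], [-1.14, 4.28], [0, 2.63], [-3.12, 3.12]. Speed limits (rad/s): [2.57, 2.57, 3.01, 3.14, 3.14, 3.14].

### API

Orientations are given as a unit quaternion [w, x, y, z].
In Python, from bench import get_obs, optics, workorder gives the robot as it stands.
- The arm moves only by the shell command python3 -m jog 'ROWS'. ROWS is a JSON list of rows, 1 to 10 of them, each of 7 numbers: dx, dy, dz in m, then a rotation vector rx, ry, rz in rad, then the opening from 0.0 (shut) to 1.0 (fully open); each row is the pose to reach, as a shift and turn from the pose commanded when the command began, along the tool's axes at that moment; what a row does not reach only later rows make up. A row lasts 1/8 s, in which the tool goes at most 0.0625 m and 0.188 rad, less where a joint would pass 70% of its speed; a pose out of reach is approached as far as the arm can. The fingers move at their own pace and stop on an object; the grip force is fixed at half the most. Time passes only in rows, so rows that do not move let the fingers close. It prints the time, the measured TCP pose, the force, the opening and the grip force at its end.
- get_obs(): the state, without advancing time (a new reading comes with each control period).
- optics.camera(name): name is "side" or "top"; returns (picture, depth): 384x512x3 uint8, blue, green, red; 384x512 float32, m along the optical axis (not along the pixel's ray), 0 where there is no reading.
- optics.camera_params(name): a dict with "fovy" (degrees; the focal length in pixels is half the picture's height over the tangent of half this angle, whatever the lens; pixels are square), "cx", "cy" (the principal point, pixels), "dist" ([k1, k2, p1, p2, k3] as OpenCV has them; the pictures are not rectified), "view" (4x4, takes a point from world to camera coordinates). Camera axes: x right, y up, looking along -z (the intrinsics and any distortion apply to the point x, -y, -z); pixel columns grow to the right and rows downward; lengths in m; the calibration is good to about 2 mm. A picture is of the moment at which its call begins. camera_params takes no time and is no camera call.
- workorder.hand_in(): hands the job in; it is judged then, once.
The state is a dict: "time_s": time; "q": joint angles; "dq": joint speeds; "joint_efforts": joint torques, N m; "eef_pos": TCP position; "eef_rot": TCP orientation; "wrist_force": force on the tool from outside, world axes, zero at the start; "torque": the same for the moment, N m; "opening": opening from 0.0 (shut) to 1.0 (fully open); "grasp_force": force on a finger pad.
Only numpy, scipy, OpenCV 4.12 (cv2) and the standard library are available. Lean on these libraries where they do the work, as an engineer would, in place of code of your own. Each camera call takes 0.05 s, during which the arm holds its last target. There are 200 camera calls.

### The job

Take the glass counting slide from the middle slot (blue jaws) of the grey slide stand, find its frosted end and label face by the small corner notch, and finish holding it still, roughly level and label up, with the frosted end about a hand's breadth above the middle of the colony counter's lit disc. Do not put it down or let go: the program ends with the slide held in the fingers, touching nothing else. Leave the other slides in their end slots, let no slide fall or lie down, and do not push the cups, dish, coffee pot or wash bottle about.

Things in the scene. Friction and masses are not known exactly. Their poses are not given: they have to be found in the camera images.
- slide_a: thick glass counting slide, 76 mm long, 34 mm wide, 5 mm thick, 34 g, standing on a short end in a slot of the stand. Origin: centre of the slide, z up as it stands (46 mm above the table when seated; top at 84 mm). All three slides are alike. They may stand frosted end up or down, the label face to either side of the stand; which slide stands in which slot changes
- slide_a_label (a point): centre of the white frosted patch (22 mm long) on slide_a: on the label face, 27 mm from the slide's centre. Axes: z out of the label face, x along the slide to the frosted end, y across. A square notch (8 mm along, 9 mm across) is cut in that end's corner on the -y side: label towards you and frosted end up, it is at the upper right; the patch shows through the glass from behind
- slide_b: another such slide, exactly like slide_a, origin alike
- slide_b_label (a point): centre of the frosted label on slide_b: on the label face, 27 mm from the slide's centre towards the frosted end. Axes: z out of the label face, x along the slide towards the frosted end, y across its width (the notch is on the -y side)
- slide_c: another such slide, exactly like slide_a, origin alike
- slide_c_label (a point): centre of the frosted label on slide_c: on the label face, 27 mm from the slide's centre towards the frosted end. Axes: z out of the label face, x along the slide towards the frosted end, y across its width (the notch is on the -y side)
- stand: fixed grey slide stand: a bar 60 mm (its x) by 246 mm (its y), 8 mm high, origin under its centre, with five slots 46 mm apart along y. A slot: two upright jaws 18 mm along y, tops 22 mm above the table, 6.2 mm gap, low end stops 35.2 mm apart. Slides stand 14 mm deep in it on the bar, edge beside edge, faces to +x and -x, in the middle slot (blue jaws) and both end slots; the others are empty
- slot_mid (a point): centre of the mouth of the stand's middle slot (blue jaws), 22 mm above the table; axes as the stand's
- seat_left (a point): where the centre of the slide in the +y end slot lies while seated (92 mm along the stand's +y from the middle slot, 46 mm above the table)
- seat_right (a point): where the centre of the slide in the -y end slot lies while seated (92 mm along the stand's -y from the middle slot, 46 mm above the table)
- counter: fixed colony counter: white housing 70 mm high, 240 mm along its y, a sloping grey control panel on its -x side, a round lit disc on top; a black pen lies along x in a rest 100 mm to -y of the disc, its top 88 mm above the table. Origin on the table, 45 mm to -x of the disc's middle; the housing reaches 130 mm to +x and about 135 mm to -x of the origin
- lit_disc (a point): centre of the top of the colony counter's lit disc (116 mm across, warm yellowish white in a dark metal ring, 75 mm above the table); z up
- dish: closed clear petri dish, 92 mm across, 16 mm high; bystander, origin at the centre of its underside
- cup_a: empty glass sample cup, 48 mm across the rim, 55 mm high; bystander, origin at the centre of its underside
- cup_b: empty glass sample cup, 48 mm across, 55 mm high; bystander, origin at the centre of its underside
- cup_c: empty glass sample cup, 48 mm across, 55 mm high; bystander, origin at the centre of its underside
- pot: steel coffee pot with black handle and lid knob, 100 mm across, 186 mm high, handle reaching 92 mm from its axis; bystander, origin at the centre of its underside
- wash: white wash bottle with red cap, 72 mm across, about 200 mm high with its spout; bystander, origin at the centre of its underside
There are look-alikes about, which are no part of the job. Leave any black or pink look-alike of the slide_c alone.

How it is judged:
On the way:
1. the slide from the middle slot is held clear of the stand, the other two still in their end slots ((((distance between slide_b and seat_left below 0.012 m or distance between slide_b and seat_right below 0.012 m) and (distance between slide_c and seat_left below 0.012 m or distance between slide_c and seat_right below 0.012 m) and contact force between the fingers and slide_a above 0.5 N and contact force between slide_a and stand below 0.05 N and height (world z) of slide_a above 0.07 m) or ((distance between slide_a and seat_left below 0.012 m or distance between slide_a and seat_right below 0.012 m) and (distance between slide_c and seat_left below 0.012 m or distance between slide_c and seat_right below 0.012 m) and contact force between the fingers and slide_b above 0.5 N and contact force between slide_b and stand below 0.05 N and height (world z) of slide_b above 0.07 m) or ((distance between slide_a and seat_left below 0.012 m or distance between slide_a and seat_right below 0.012 m) and (distance between slide_b and seat_left below 0.012 m or distance between slide_b and seat_right below 0.012 m) and contact force between the fingers and slide_c above 0.5 N and contact force between slide_c and stand below 0.05 N and height (world z) of slide_c above 0.07 m))), for 0.1 s.
At the end, for the whole second after the job is handed in: The middle slide is held by the fingers alone, still, label face up within 26 degrees of level, its frosted label within 30 mm horizontally of the lit disc's middle and 40 to 160 mm above it; the other two slides are within 12 mm of their seats in the end slots ((((distance between slide_b and seat_left below 0.012 m or distance between slide_b and seat_right below 0.012 m) and (distance between slide_c and seat_left below 0.012 m or distance between slide_c and seat_right below 0.012 m) and contact force between the fingers and slide_a above 0.5 N and contact force between slide_a and stand below 0.05 N and height (world z) of slide_a above 0.07 m and angle between slide_a_label's own z axis and vertical below 0.45 rad and horizontal distance between slide_a_label and lit_disc below 0.03 m and z of slide_a_label in the frame of lit_disc between 0.04 and 0.16 m and contact force between slide_a and counter below 0.05 N and linear speed of slide_a below 0.03 m/s) or ((distance between slide_a and seat_left below 0.012 m or distance between slide_a and seat_right below 0.012 m) and (distance between slide_c and seat_left below 0.012 m or distance between slide_c and seat_right below 0.012 m) and contact force between the fingers and slide_b above 0.5 N and contact force between slide_b and stand below 0.05 N and height (world z) of slide_b above 0.07 m and angle between slide_b_label's own z axis and vertical below 0.45 rad and horizontal distance between slide_b_label and lit_disc below 0.03 m and z of slide_b_label in the frame of lit_disc between 0.04 and 0.16 m and contact force between slide_b and counter below 0.05 N and linear speed of slide_b below 0.03 m/s) or ((distance between slide_a and seat_left below 0.012 m or distance between slide_a and seat_right below 0.012 m) and (distance between slide_b and seat_left below 0.012 m or distance between slide_b and seat_right below 0.012 m) and contact force between the fingers and slide_c above 0.5 N and contact force between slide_c and stand below 0.05 N and height (world z) of slide_c above 0.07 m and angle between slide_c_label's own z axis and vertical below 0.45 rad and horizontal distance between slide_c_label and lit_disc below 0.03 m and z of slide_c_label in the frame of lit_disc between 0.04 and 0.16 m and contact force between slide_c and counter below 0.05 N and linear speed of slide_c below 0.03 m/s))); the arm keeps its last pose, push and grip.
It fails at once if a slide falls or is laid down (its centre comes lower than 35 mm above the table) (height (world z) of any of slide_a, slide_b, slide_c below 0.035 m).
It fails at once if a bystander is pushed more than 30 mm or tipped over (distance of any of dish, cup_a, cup_b, cup_c, pot, wash from where it was at the start of the episode above 0.03 m or angle between any of dish, cup_a, cup_b, cup_c, pot, wash's own z axis and vertical above 0.5 rad).
It also fails if it takes over 42 s, if anything falls off the work surface, if the arm or the gripper's body presses on something with over 40 N, if the wrist force passes 120 N, or if a joint passes its speed limit or range.

## Working session

There is one attempt and no reset: what is moved stays moved. The work goes in short steps, Python scripts to look and compute and a shell command to move; the robot and the scene stay as the last step left them, time stands still between calls to the robot, and variables do not carry over. Pictures are saved under pics/ and viewed, at most 10 in all, crops included, and the job is handed in when it is done.

```bash
mkdir -p pics
cat > h.py <<'E'
import numpy as np, cv2
from bench import get_obs, optics, workorder
def K(n):
    p=optics.camera_params(n); f=192/np.tan(np.radians(p["fovy"])/2)
    return np.array([[f,0,p["cx"]],[0,f,p["cy"]],[0,0,1]]),np.array(p["dist"],float),np.array(p["view"],float)
F=np.diag([1,-1,-1.])
def ray(n,uv):
    k,d,V=K(n); x=cv2.undistortPoints(np.array([[uv]],float),k,d)[0,0]
    R=V[:3,:3]; return -R.T@V[:3,3], R.T@F@np.array([x[0],x[1],1])
def plane(n,uv,z):
    o,r=ray(n,uv); return o+r*(z-o[2])/r[2]
def proj(n,P):
    k,d,V=K(n); R=F@V[:3,:3]; t=F@V[:3,3]
    return cv2.projectPoints(np.array(P,float).reshape(-1,1,3),cv2.Rodrigues(R)[0],t,k,d)[0].reshape(-1,2)
def depthpt(n,uv,dep):
    o,r=ray(n,uv); return o+r*dep
def tri(uvs,uvt):
    o1,a=ray("side",uvs);o2,b=ray("top",uvt)
    s=np.linalg.lstsq(np.c_[a,-b],o2-o1,rcond=None)[0]
    p,q=o1+a*s[0],o2+b*s[1]; return (p+q)/2,np.linalg.norm(p-q)
E
python3 - <<'E'
from h import *
for n in("side","top"):
    p,d=optics.camera(n); cv2.imwrite(f"pics/{n}0.png",p); np.save(n+"0.npy",d); o,_=ray(n,(256,192)); print(n,o,K(n)[0][0,0],K(n)[1],_)
print(get_obs())
E
```

```text
side [ 0.42416746 -0.91053471  0.76259216] 360.50629001310404 [0.01423239 0.         0.         0.         0.        ] [ 0.19498011  0.76375351 -0.61579388]
top [ 0.39967722 -0.02163997  1.47894861] 406.5211046259163 [-0.10189181  0.          0.          0.          0.        ] [ 0.14018289 -0.02062243 -0.9900932 ]
{'time_s': 0.1, 'q': array([ 1.06970691e+00,  1.81451277e-01,  1.60791593e+00,  3.68832310e-06,
        1.35381217e+00, -2.06311281e-01]), 'dq': array([ 0.00020562, -0.00021448, -0.00246795,  0.00109894, -0.00243958,
        0.00036818]), 'joint_efforts': array([ 1.40998378e-03, -4.45884705e+01, -3.52237916e+01, -9.88945135e-05,
        4.10583030e-03,  5.45154262e-05]), 'eef_pos': array([0.16679503, 0.54975154, 0.23047912]), 'eef_rot': array([-2.76487262e-04,  1.46856358e-01,  9.89157511e-01, -7.43627645e-04]), 'wrist_force': array([-0.35110912, -0.06903951,  0.55332054]), 'torque': array([ 0.04910788,  0.02535885, -0.01195412]), 'grasp_force': 0.0, 'opening': 0.9986215740698046}
```

View pics/side0.png

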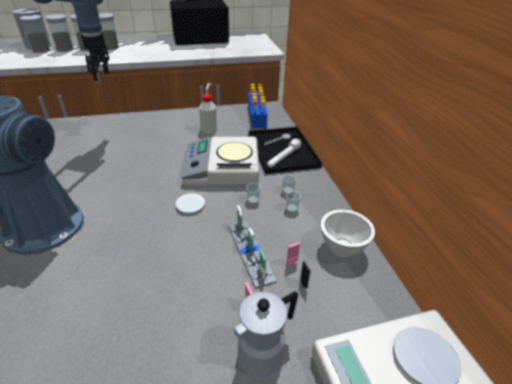

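View pics/top0.png

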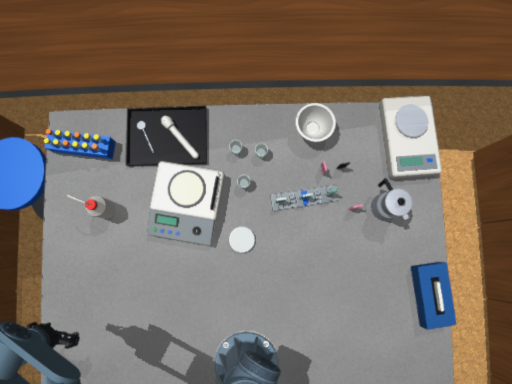

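The side view shows the stand at about (252,252), with blue jaws at (250,248), and the lit disc at (235,152). In the top view the stand is at (306,198), the blue jaws at (306,197) and the disc at (187,188). Pink and black decoy slides stand off the stand, at top (324,168), (343,166) and (356,208). The one I want is the clear glass slide in the blue jaws, so I'll enlarge it to confirm.

Run:
```python
from h import *
s=cv2.imread("pics/side0.png")[195:295,215:300]; t=cv2.imread("pics/top0.png")[178:218,262:350]
a=cv2.resize(s,None,fx=6,fy=6,interpolation=cv2.INTER_CUBIC); cv2.imwrite("pics/side_c.png",a)
b=cv2.resize(t,None,fx=9,fy=9,interpolation=cv2.INTER_CUBIC); cv2.imwrite("pics/top_c.png",b)
```

```text
(no output)
```

View pics/side_c.png

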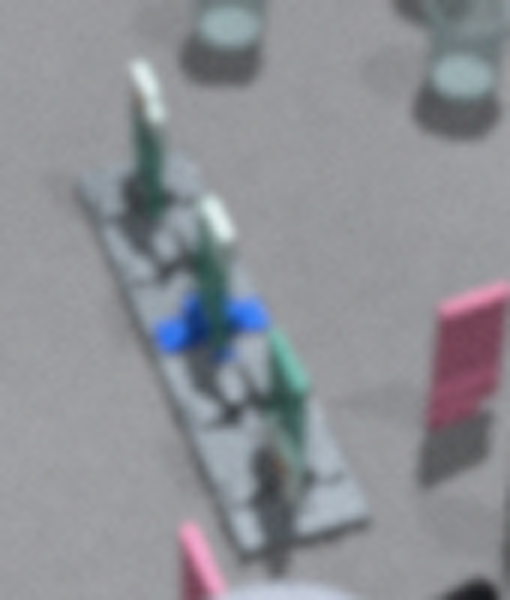

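View pics/top_c.png

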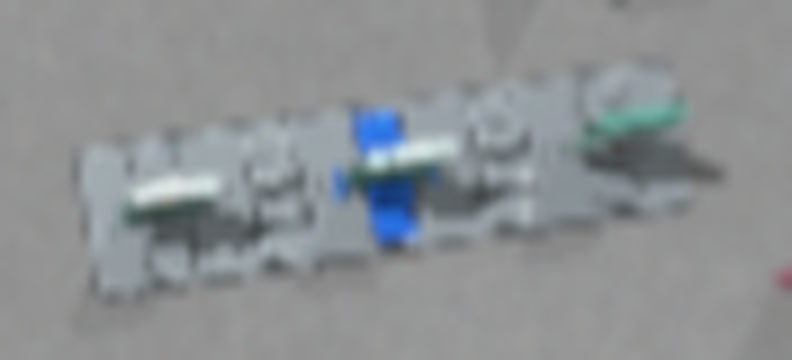

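Only the slide between the blue jaws stands in the middle slot. It is clear glass with a white frosted end up, at side (251,232) and top (307,196). The pink and black ones stand off the stand and are decoys. The notch can't be resolved at this scale, so I'll check it in hand. Next I'll measure the positions.

Run:
```python
from h import *
def cloud(n,roi):
    u0,u1,v0,v1=roi; d=np.load(n+"0.npy"); k,ds,V=K(n); R=V[:3,:3]
    uu,vv=np.meshgrid(np.arange(u0,u1),np.arange(v0,v1)); uv=np.stack([uu.ravel(),vv.ravel()],1).astype(float)
    x=cv2.undistortPoints(uv[:,None],k,ds)[:,0]; D=d[v0:v1,u0:u1].ravel()
    return uv,(np.c_[x,np.ones(len(x))]*D[:,None])@(F@R) - R.T@V[:3,3]
t=cv2.imread("pics/top0.png"); s=cv2.imread("pics/side0.png")
def blobs(img,roi,cond):
    u0,u1,v0,v1=roi; c=img[v0:v1,u0:u1].astype(int); m=cond(c).astype(np.uint8)
    n,_,st,ce=cv2.connectedComponentsWithStats(m)
    return [(st[i,4],ce[i]+[u0,v0]) for i in range(1,n) if st[i,4]>=4]
blue=lambda c:(c[...,0]-c[...,2]>60)
white=lambda c:(c.min(2)>170)
R=(262,345,180,216)
bt=max(blobs(t,R,blue),key=lambda a:a[0]);
print("blue top",blobs(t,R,blue)); bs=blobs(s,(215,300,200,290),blue);print("blue side",bs)
print("white top",blobs(t,R,white)); print("white side",blobs(s,(215,300,195,290),white))
print("green top",blobs(t,(315,345,180,205),lambda c:c[...,1]-c[...,2]>25))
uv,P=cloud("top",R); 
h=P[:,2]
for lo,hi in((.004,.012),(.017,.026),(.06,.1)):
    m=(h>lo)&(h<hi); q=P[m]; print(lo,m.sum(),q.mean(0) if len(q) else "")
m=(h>.05)
for i in np.where(m)[0]: print(uv[i].astype(int),P[i].round(4))
m=(h>.004)&(h<.026); (c,wh,a)=cv2.minAreaRect((P[m,:2]).astype(np.float32)); print("standrect",c,wh,a)
# disc
dm=lambda c:(c[...,2]-c[...,0]>25)&(c[...,1]>180)
for n,img,roi in(("top",t,(165,210,168,210)),("side",s,(210,260,138,168))):
    b=max(blobs(img,roi,dm),key=lambda a:a[0]); print("disc",n,b,plane(n,b[1],.075))
    if n=="top": T=b[1]
    else: print(tri(b[1],T))
```

```text
blue top [(np.int32(25), array([303.6 , 191.96])), (np.int32(5), array([299.4, 198.2])), (np.int32(35), array([305.14285714, 200.97142857]))]
blue side [(np.int32(60), array([245.06666667, 248.88333333])), (np.int32(39), array([255.46153846, 246.87179487]))]
white top [(np.int32(16), array([308.9375, 193.9375])), (np.int32(26), array([281.07692308, 198.19230769]))]
white side [(np.int32(31), array([239.32258065, 209.12903226])), (np.int32(26), array([251.07692308, 230.76923077])), (np.int32(5), array([269.4, 270.8])), (np.int32(21), array([270.33333333, 278.33333333])), (np.int32(4), array([255.5, 282.5]))]
green top [(np.int32(31), array([332.41935484, 190.77419355]))]
0.004 817 [ 0.58425599 -0.22266428  0.00779517]
0.017 100 [ 0.58425368 -0.23018596  0.02124819]
0.06 71 [ 0.58506279 -0.22990682  0.07827084]
[320 180] [ 0.3997 -0.0216  1.4789]
[331 183] [ 0.3997 -0.0216  1.4789]
[311 186] [ 0.3997 -0.0216  1.4789]
[336 189] [ 0.6006 -0.3297  0.0845]
[337 189] [ 0.6004 -0.333   0.0858]
[338 189] [ 0.6006 -0.337   0.0835]
[329 190] [ 0.5974 -0.3045  0.0867]
[330 190] [ 0.5978 -0.3087 
[... 2456 characters left out ...]

[280 199] [ 0.5709 -0.1332  0.0816]
[281 199] [ 0.5715 -0.1371  0.076 ]
[282 199] [ 0.5725 -0.1414  0.0674]
[283 199] [ 0.5721 -0.1446  0.0699]
[284 199] [ 0.573  -0.1488  0.062 ]
[285 199] [ 0.5727 -0.1523  0.0632]
[275 200] [ 0.3997 -0.0216  1.4789]
[276 200] [ 0.5702 -0.1206  0.0621]
[277 200] [ 0.5696 -0.1239  0.0656]
[278 200] [ 0.5703 -0.1278  0.0593]
[279 200] [ 0.5712 -0.132   0.0511]
[280 200] [ 0.5712 -0.1356  0.0504]
[334 200] [ 0.3997 -0.0216  1.4789]
standrect (0.5841795206069946, -0.22443556785583496) (0.30176424980163574, 0.12964758276939392) 88.47454071044922Traceback (most recent call last):
  File "<stdin>", line 29, in <module>
ValueError: max() iterable argument is empty
```

```bash
cat >> h.py <<'E'
from scipy.spatial.transform import Rotation as Ro
def R0():
    o=get_obs(); w=o["eef_rot"]; return np.array(o["eef_pos"]),Ro.from_quat([w[1],w[2],w[3],w[0]])
def go(p,R):  # target world pose -> tool-axes shift, rotvec, row counts
    p0,r0=R0(); d=r0.inv().apply(np.array(p)-p0); w=(r0.inv()*R).as_rotvec()
    print("shift",d.round(4),"rot",w.round(4),"rows",round(np.linalg.norm(d)/.0625,1),round(np.linalg.norm(w)/.188,1))
def frame(z,y):
    z=np.array(z,float);z/=np.linalg.norm(z);y=np.array(y,float);y-=z*(y@z);y/=np.linalg.norm(y)
    return Ro.from_matrix(np.c_[np.cross(y,z),y,z])
E
python3 - <<'E'
from h import *
for n,(u0,u1,v0,v1) in(("top",(160,215,165,212)),("side",(205,262,132,172))):
    c=cv2.imread(f"pics/{n}0.png")[v0:v1,u0:u1].astype(int); m=((c[...,2]-c[...,0]>12)&(c[...,2]>150)).astype(np.uint8)
    k,l,st,ce=cv2.connectedComponentsWithStats(m); i=1+st[1:,4].argmax()
    cn=cv2.findContours((l==i).astype(np.uint8),0,1)[0][0]; e=cv2.fitEllipse(cn); uv=np.array(e[0])+[u0,v0]
    print(n,st[i,4],uv,e[1],plane(n,uv,.075))
    if n=="top":T=uv
    else:print(tri(uv,T))
print("mid slide top 2-view", tri((250.6,230),(308,194.3)))
go((.585,-.228,.20),frame((0,0,-1),(.992,.124,0)))
E
```

```text
top 628 [187.97412872 188.31006432] (29.07904624938965, 32.559104919433594) [0.61746289 0.1868104  0.075     ]
side 484 [234.05895615 150.63918877] (17.453481674194336, 32.67535400390625) [0.61961382 0.1954904  0.075     ]
(array([0.61723353, 0.18588739, 0.08091144]), np.float64(0.001364338771412468))
mid slide top 2-view (array([ 0.58511351, -0.23055533,  0.08703452]), np.float64(0.0018683047633022201))
shift [-0.6261 -0.6227  0.0312] rot [-1.6000e-03  6.0000e-04  1.1517e+00] rows 14.1 6.1
```

```bash
python3 -m jog '[[-0.626,-0.623,0.02,0,0,1.152,0.6],[-0.626,-0.623,0.02,0,0,1.152,0.6],[-0.626,-0.623,0.02,0,0,1.152,0.6],[-0.626,-0.623,0.02,0,0,1.152,0.6],[-0.626,-0.623,0.02,0,0,1.152,0.6],[-0.626,-0.623,0.02,0,0,1.152,0.6],[-0.626,-0.623,0.02,0,0,1.152,0.6],[-0.626,-0.623,0.02,0,0,1.152,0.6],[-0.626,-0.623,0.02,0,0,1.152,0.6],[-0.626,-0.623,0.02,0,0,1.152,0.6]]'
python3 - <<'E'
from h import *
print(get_obs()["q"].round(4))
go((.585,-.229,.20),frame((0,0,-1),(.992,.124,0)))
E
```

```text
time_s: 1.35
eef_pos: [0.4633, -0.0022, 0.217]
eef_rot: [0.0, 0.662, 0.749, 0.0]
wrist_force: [1.2, 1.4, -0.3]
opening: 0.603
grasp_force: 0.0
[-2.6210e-01 -6.2300e-02  1.8930e+00  3.0000e-04  1.3108e+00 -3.8570e-01]
shift [-0.24    0.0929  0.017 ] rot [ 0.0002 -0.0002 -0.0009] rows 4.1 0.0
```

```bash
python3 -m jog '[[-0.24,0.093,0.017,0,0,0,0.6],[-0.24,0.093,0.017,0,0,0,0.6],[-0.24,0.093,0.017,0,0,0,0.6],[-0.24,0.093,0.017,0,0,0,0.6],[-0.24,0.093,0.017,0,0,0,0.6],[-0.24,0.093,0.017,0,0,0,0.6],[-0.24,0.093,0.017,0,0,0,0.6]]'
python3 - <<'E'
from h import *
print(get_obs()["q"].round(4))
go((.585,-.229,.041),frame((0,0,-1),(.992,.124,0)))
p,d=optics.camera("top"); q,_=optics.camera("side")
a=cv2.resize(p[165:225,250:350],None,fx=6,fy=6,interpolation=2); b=cv2.resize(q[160:290,200:300],None,fx=3,fy=3,interpolation=2)
c=np.zeros((400,1000,3),np.uint8); c[:360,:600]=a; c[:390,620:920]=b; c=c[:,:920]; c=cv2.resize(c,(800,348)); cv2.imwrite("pics/pre.png",c)
E
```

```text
time_s: 2.22
eef_pos: [0.5843, -0.2254, 0.2002]
eef_rot: [-0.0, 0.662, 0.75, 0.0]
wrist_force: [-0.1, -0.6, -0.1]
opening: 0.603
grasp_force: 0.0
[-5.5750e-01  3.2030e-01  1.5007e+00  3.0000e-04  1.3213e+00 -6.8270e-01]
shift [-0.0038  0.0003  0.1592] rot [-0.0004 -0.0006  0.0008] rows 2.5 0.0
```

View pics/pre.png

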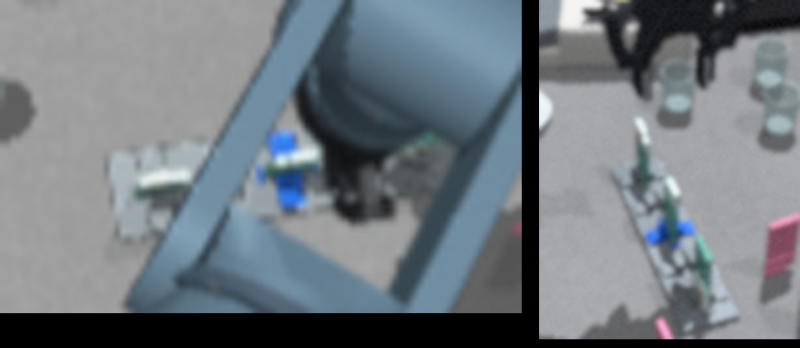

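The top view shows the blue jaws and slide at crop (285,168) with the gripper beside and above them. The side view shows the fingers open at crop (665,60), in line with the middle slide at (670,200). I'll go down and close.

```bash
python3 -m jog '[[-0.003,0,0.05,0,0,0,0.6],[-0.003,0,0.1,0,0,0,0.6],[-0.003,0,0.14,0,0,0,0.6],[-0.003,0,0.159,0,0,0,0.6],[-0.003,0,0.159,0,0,0,0.6],[-0.003,0,0.159,0,0,0,0.6]]' && python3 -m jog '[[0,0,0,0,0,0,0],[0,0,0,0,0,0,0],[0,0,0,0,0,0,0],[0,0,0,0,0,0,0],[0,0,0,0,0,0,0],[0,0,0,0,0,0,0],[0,0,0,0,0,0,0],[0,0,0,0,0,0,0]]'
```

```text
time_s: 3.08
eef_pos: [0.5865, -0.2305, 0.0433]
eef_rot: [0.002, 0.662, 0.75, 0.0]
wrist_force: [0.1, -0.1, 1.2]
opening: 0.597
grasp_force: 0.0
time_s: 4.08
eef_pos: [0.585, -0.2302, 0.042]
eef_rot: [0.0, 0.662, 0.75, -0.0]
wrist_force: [-2.9, -0.0, 6.1]
opening: 0.05
grasp_force: 58.9
```

```bash
python3 -m jog '[[0,0,-0.02,0,0,0,0],[0,0,-0.06,0,0,0,0],[0,0,-0.12,0,0,0,0],[0,0,-0.18,0,0,0,0],[0,0,-0.24,0,0,0,0],[0,0,-0.28,0,0,0,0],[0,0,-0.28,0,0,0,0],[0,0,-0.28,0,0,0,0]]'
python3 - <<'E'
from h import *
o=get_obs();print(o["q"].round(4),o["eef_pos"],o["eef_rot"])
# planar fit from known states: r,z vs joints
D=[([1.0697,.18145,1.6079,1.3538],(.1668,.5498,.2305)),([-.5575,.3203,1.5007,1.3213],(.5843,-.2254,.2002)),(list(o["q"][[0,1,2,4]]),o["eef_pos"])]
A=[];b=[]
for q,p in D:
    r=np.sqrt(p[0]**2+p[1]**2-.118**2); s=q[1]+q[2]
    # r = a1 + a2 sin q2 + d4 sin(q2+q3), z = c(=d1-L6) + a2 cos q2 + d4 cos(s)
    A+= [[1,np.sin(q[1]),np.sin(s),0],[0,np.cos(q[1]),np.cos(s),1]]; b+=[r,p[2]]
x=np.linalg.lstsq(np.array(A),np.array(b),rcond=None); print(x[0],x[1])
E
```

```text
time_s: 5.08
eef_pos: [0.5848, -0.2296, 0.3212]
eef_rot: [-0.0, 0.662, 0.75, 0.0]
wrist_force: [-0.5, -0.3, -0.8]
opening: 0.048
grasp_force: 58.8
[-5.6270e-01  2.4190e-01  1.3546e+00  1.0000e-04  1.5452e+00 -6.8680e-01] [ 0.58479949 -0.22956926  0.32124291] [-4.33418021e-05  6.61903886e-01  7.49588715e-01  3.38478157e-05]
[-0.00788754  0.4099899   0.51507857 -0.0620178 ] [0.00021404]
```

Run:
```python
from h import *
go((.6175,-.02,.32),frame((0,0,-1),(0,1,0)))
```

```text
shift [0.2039 0.0584 0.0013] rot [ 1.0000e-04 -1.0000e-04 -1.4467e+00] rows 3.4 7.7
```

```bash
python3 -m jog '[[0.025,0.007,0,0,0,-0.18,0],[0.05,0.014,0,0,0,-0.36,0],[0.075,0.021,0,0,0,-0.54,0],[0.1,0.028,0,0,0,-0.72,0],[0.125,0.036,0,0,0,-0.9,0],[0.15,0.043,0,0,0,-1.08,0],[0.175,0.05,0,0,0,-1.26,0],[0.204,0.058,0,0,0,-1.447,0],[0.204,0.058,0,0,0,-1.447,0],[0.204,0.058,0,0,0,-1.447,0]]'
python3 - <<'E'
from h import *
print(get_obs()["q"].round(3))
p,d=optics.camera("top"); q,_=optics.camera("side")
p0,r=R0(); g=p0+[0,0,-.0]; us=proj("side",[g])[0].astype(int);ut=proj("top",[g])[0].astype(int);print(us,ut)
f=lambda im,u:cv2.resize(im[max(u[1]-35,0):u[1]+35,u[0]-35:u[0]+35],(400,400),interpolation=2)
cv2.imwrite("pics/held.png",np.hstack([f(q,us),f(p,ut)]))
go((.6175,.219,.26),frame((0,1,0),(0,0,1)))
E
```

```text
time_s: 6.32
eef_pos: [0.6169, -0.0205, 0.3198]
eef_rot: [-0.001, 0.001, 1.0, 0.0]
wrist_force: [-0.1, -1.0, -0.6]
opening: 0.045
grasp_force: 58.8
[-0.225  0.219  1.385 -0.     1.54  -1.794]
[246 114] [246 173]
shift [0.     0.2401 0.0604] rot [-1.5708e+00  7.0000e-04 -2.8000e-03] rows 4.0 8.4
```

View pics/held.png

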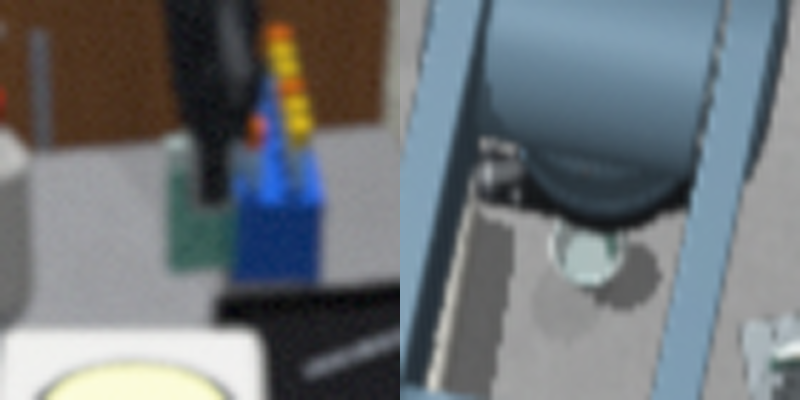

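The side crop shows the slide hanging face-on at (200,205), with white frosting at the upper left, (175,145). The background makes the notch corners hard to read, so I'll test them against depth.

Run:
```python
from h import *
q,D=optics.camera("side"); p0,r=R0()
k,ds,V=K("side")
# slide: x across, z vertical relative to TCP; slide center TCP z+.004
print("expected depth",-(V@np.r_[p0+[0,0,.004],1])[2])
us=proj("side",[p0+[dx,0,dz] for dx,dz in((-.017,.042),(.017,.042),(-.017,-.034),(.017,-.034),(-.008,.034))]);print(us.round(1).tolist())
u0,v0=np.floor(us.min(0)).astype(int)-3; u1,v1=np.ceil(us.max(0)).astype(int)+4
print(u0,v0);
for v in range(v0,v1): print(v," ".join("%4d"%(x*1000) for x in D[v,u0:u1]), "|"," ".join("%3d"%x for x in q[v,u0:u0+9].min(1)))
```

```text
expected depth 0.9900490784974925
[[240.3, 100.8], [252.7, 99.9], [240.3, 126.4], [252.2, 125.3], [243.6, 103.4]]
237 96
96 2289 2290 2295 2289 2305  970  963  944  939  921  906  903  903  903  910  909  909  909  905  910 |  31  31  30  34  30  25  24  20  21
97 2293 2294 2300 2284 2300  969  963  949  937  922  909  908  906  908  910  910  911  910  909  914 |  29  34  29  27  31  28  24  19  23
98 2291 2293 2306 2300 2305  970  965  947  944  924  912  907  912  915  914  915  917  917  917  917 |  31  35  29  31  29  25  22  20  22
99 2305 2310 2316 2312 2312 2314  967  947  937  922  915  917  920  915  920  934  936  919  923 1562 |  28  27  30  31  30  25  31  24  24
100 2310 2298 2313 2305 2306 2318 2328  951  938  930  922  920    0  932  933  931  933  927  925 1557 |  32  30  33  31  29  31  32  30  18
101 2301 2317 2315 2317 2322 2319  972  955  932  927  928  931  936  930  935  933  934  933  934 1550 |  31  26  35  36  51  57  50  37  26
102 2320    0 2318 2316 2322 2323  974  956  937  932  929  936  933  936  934  936  936  936 1557 1557 |  38  42  66  85  99 101  
[... 3286 characters left out ...]
1614 1617 1625 1005 1007 1004 1006 1008 1007 1007 1005 1010 1014 1010 1013 1591 1595 1589 1594 | 155 154 146 129 108 104 106 107 111
127 1616 1618 1615 1607 1005 1616 1620 1611 1608 1609 1612 1613 1612 1617    0 1594 1594 1593 1602 1592 | 156 156 154 145 137 134 133 138 139
128 1605 1599 1604 1600 1603 1606 1604 1609 1600 1606 1606 1607 1611 1606 1597 1598 1597 1595 1602 1600 | 156 158 156 152 149 148 152 155 153
129 1604 1598 1596 1599 1602 1602 1599 1597 1596 1599 1594 1598 1601 1604 1603 1591 1598 1596 1599 1596 | 153 154 155 155 158 155 157 157 158
130 1588 1593 1584 1592 1594 1585 1592 1587 1587 1590 1598 1592 1594 1593 1588 1598 1590 1590 1590 1540 | 154 156 152 153 156 156 154 155 157
```

```bash
python3 -m jog '[[0,0.024,0.006,-0.17,0,0,0],[0,0.048,0.012,-0.34,0,0,0],[0,0.072,0.018,-0.51,0,0,0],[0,0.096,0.024,-0.68,0,0,0],[0,0.12,0.03,-0.85,0,0,0],[0,0.144,0.036,-1.02,0,0,0],[0,0.17,0.042,-1.19,0,0,0],[0,0.2,0.05,-1.38,0,0,0],[0,0.22,0.055,-1.57,0,0,0],[0,0.24,0.06,-1.57,0,0,0]]'
python3 - <<'E'
from h import *
print(get_obs()["q"].round(3))
go((.6175,.219,.215),frame((0,1,0),(0,0,1)))
E
```

```text
time_s: 7.72
eef_pos: [0.6166, 0.2197, 0.2566]
eef_rot: [-0.003, 0.004, 0.707, 0.707]
wrist_force: [0.7, -0.0, 0.5]
opening: 0.048
grasp_force: 58.9
[-0.349  0.68   1.594  1.341  1.834 -2.295]
shift [-0.0013 -0.0416 -0.0008] rot [ 0.0003  0.0015 -0.0094] rows 0.7 0.1
```

Run:
```python
from h import *
q,D=optics.camera("top"); q2,_=optics.camera("side"); p0,r=R0()
# slide at z p0z; across x, along y; top end at y=-.042, far end +.034
c=[(s*.017,y) for s in(-1,1) for y in(-.042,.034)]
us=proj("top",[p0+[dx,dy,.0025] for dx,dy in c]);print(us.round(1).tolist())
u0,v0=np.floor(us.min(0)).astype(int)-3; u1,v1=np.ceil(us.max(0)).astype(int)+4; print(u0,v0)
k,ds,V=K("top"); print("exp",-(V@np.r_[p0,1])[2])
for v in range(v0,v1): print(v," ".join("%4d"%(x*1000) for x in D[v,u0:u1]))
a=cv2.resize(q[v0-12:v0+28,u0-15:u0+45],(600,400),interpolation=2)
s=proj("side",[p0])[0].astype(int); b=cv2.resize(q2[s[1]-40:s[1]+40,s[0]-20:s[0]+20],(200,400),interpolation=2)
cv2.imwrite("pics/tip.png",np.hstack([a,b]))
```

```text
[[181.3, 184.7], [156.5, 185.4], [181.3, 173.7], [156.6, 174.4]]
153 170
exp 1.236739054433779
170 1505 1505 1504 1499 1500 1443 1429 1433 1435 1433 1435 1439 1434 1435 1435 1430 1438 1431 1432 1437 1438 1433 1435 1429 1432 1430 1437 1434 1436 1437 1428 1432 1428
171 1500 1505 1505 1507 1510 1439 1434 1434 1436 1430 1439 1433 1437 1438 1432 1438 1431 1430 1426 1435 1437 1435 1436 1437 1433 1429 1435 1424 1426 1429 1434 1430 1431
172 1504 1507 1507 1502 1438 1436 1432 1438 1433 1434 1434 1433 1430 1433 1437 1432 1436 1437 1432 1431 1435 1432 1429 1435 1439 1430 1431 1428 1436 1430 1426 1432 1425
173 1499 1510 1506 1500 1435 1438 1432 1433 1433 1433 1434 1433 1439 1436 1431 1441 1439 1430 1431 1431 1435 1432 1435 1431 1433 1437 1433 1428 1429 1427 1432 1425 1426
174 1501 1499 1511 1501 1436 1430 1431 1429 1434 1436 1431 1434 1435 1435 1434 1434 1430 1427 1436 1435 1434 1430 1429 1428 1431 1424 1426 1426 1427 1427 1203 1203 1202
175 1507 1496 1505 1504 1435 1435 1437 1427 1435 1433 1430 1432 1433 1430 1436 1429 1436 1433 1429 1429 1432 1425 1427 1435 1431 1428 1428 1431 1422 1208 1207 1
[... 1674 characters left out ...]
1423 1422 1423 1419 1423
186 1492 1431 1423 1431 1425 1430 1238 1234 1235 1235 1238 1238 1241 1238 1242 1422 1423 1413 1420 1424 1421 1420 1417 1418 1415 1418 1417 1417 1418 1419 1422 1416 1420
187 1490 1429 1423 1419 1426 1422 1423 1427 1424 1425 1428 1430 1423 1423 1416 1429 1423 1422 1420 1421 1422 1420 1424 1425 1418 1417 1420 1421 1416 1416 1416 1420 1421
188 1499 1430 1426 1422 1435 1419 1429 1425 1427 1421 1427 1425 1424 1425 1419 1422 1422 1420 1418 1419 1421 1415 1424 1417 1419 1423 1425 1414 1424 1424 1417 1421 1415
189 1491 1426 1430 1425 1422 1427 1426 1424 1427 1429 1422 1426 1423 1425 1424 1420 1423 1417 1415 1420 1418 1418 1415 1423 1422 1420 1419 1413 1420 1424 1418 1419 1414
```

View pics/tip.png

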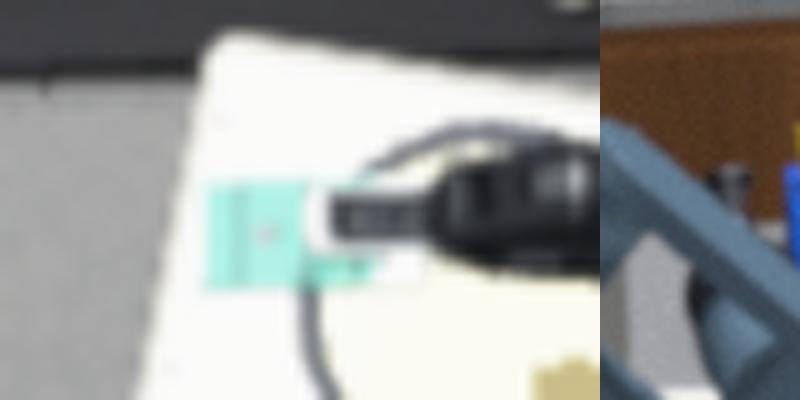

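The top crop shows the slide level, with its glass from (205,185) to (370,290) and the frosted end towards the hand. The white patch starts at (378,270), but its lower (−x) edge stops about 2.6 px short of full length, at (425,270). So the notch is on the −x side, which means the label is up, and this matches the initial depth profile. Next I'll work out where the label is.

Run:
```python
from h import *
q,D=optics.camera("top"); p0,r=R0(); print(p0, proj("top",[p0]), r.as_matrix().round(3).tolist())
m=(abs(D[170:192,155:181]-1.237)<.013); v,u=np.where(m); print("left end",(u.min()+155),"rows",v.min()+170,v.max()+170)
for uv in((u.min()+154.5,181),(u.min()+154.5+24.8-3.6,181)): print(uv,depthpt("top",uv,1.236))
o=get_obs(); print(o["time_s"],o["dq"].round(3),o["opening"],o["grasp_force"])
```

```text
[0.61756915 0.22031302 0.26197881] [[167.97276909 179.3801125 ]] [[-1.0, -0.002, -0.002], [-0.002, 0.004, 1.0], [-0.002, 1.0, -0.004]]
left end 158 rows 176 186
(np.float64(157.5), 181) [0.61366524 0.25287713 0.26045219]
(np.float64(178.70000000000002), 181) [0.6119803  0.18764594 0.26036372]
7.875 [-0.02  -0.037 -0.021  0.005  0.013 -0.003] 0.05045548576889359 58.882106468081474
```

```bash
python3 -m jog '[[-0.002,-0.02,0,0,0,0,0],[-0.002,-0.04,0,0,0,0,0],[-0.002,-0.06,0,0,0,0,0],[-0.002,-0.06,0,0,0,0,0],[-0.002,-0.06,0,0,0,0,0],[-0.002,-0.06,0,0,0,0,0],[-0.002,-0.06,0,0,0,0,0],[-0.002,-0.06,0,0,0,0,0]]'
python3 - <<'E'
from h import *
q,D=optics.camera("top");s,_=optics.camera("side"); p0,r=R0(); print(p0,r.as_matrix().round(3).tolist(),get_obs()["wrist_force"])
print("label",p0+r.apply([0,0,-.032]))
cv2.imwrite("pics/end.png",np.hstack([cv2.resize(q[140:230,140:275],(480,320),interpolation=2),cv2.resize(s[90:250,170:330],(320,320),interpolation=2)]))
E
```

```text
time_s: 8.88
eef_pos: [0.6195, 0.2197, 0.2014]
eef_rot: [0.0, -0.0, 0.707, 0.707]
wrist_force: [-0.1, 0.9, 0.0]
opening: 0.05
grasp_force: 58.9
[0.61940676 0.21972373 0.20131573] [[-1.0, -0.0, -0.0], [-0.0, 0.001, 1.0], [-0.0, 1.0, -0.001]] [ 0.97251285  0.27663777 -1.56699293]
label [0.61941539 0.18772374 0.20134326]
```

View pics/end.png

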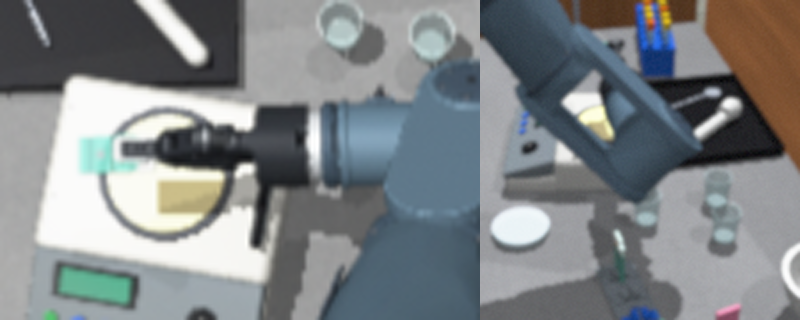

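The top view shows the slide level at (105,155), held with its frosted end at the fingers over the disc (centre (167,173)). The offset between them comes from the height difference. The left-hand slide still stands at side crop (622,255), and the cups and dish look undisturbed.

```bash
python3 -c "
from bench import workorder
print(workorder.hand_in())"
```

```text
the job is handed in; nothing more can be done
None
```

I handed the job in with the middle slide held still and level in the fingers, label up as read from the notch (on the −x side), its frosted label about 126 mm above the lit disc and within a few millimetres of its middle; hand-in gave no verdict, and I never moved near the end-slot slides but saw only the left one in the final picture.

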